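Change the work on the sine bar

ROBOT

A 6-joint arm with a two-finger parallel gripper is mounted at the origin on a cart in front of the work surface, level with it; the furniture and walls round the work are solid. World frame = base frame: x ahead of the robot, y to its left, z up, the work surface at z = 0. Lengths are in mm, angles in rad, forces in N, time in s.
With the tool pointing down it reaches from about 375 to 900 mm from the base axis. Payload 3.1 kg.
Tool frame: the origin (TCP) lies on the centre line of the jaws, within the pads' length; the fingertips stand 14 mm ahead of it and the grasp point (between the pads) lies 5 mm behind it; z points along the fingers, y is the line along which they close (so a half turn about z gives the same grasp; the last joint's range is limited). The gripper opens to 87 mm and grips with 3 to 60 N. Pads are 19 mm wide; open, the fingers measure 117 mm over their backs; the gripper's body (75 mm by 190 mm) begins 51 mm behind the grasp point.
Start: joints at [-1.417, 0.527, 1.433, -0, 1.181, -0.178], TCP at [203.613, -590.879, 236.548] pointing down, gripper open.
Joint ranges: [-3.08, 3.08], [-0.75, 2.2], [0.22, 2.44], [-1.43, 4.57], [0, 2.65], [-2.85, 2.85]. Speed limits (rad/s): [2.79, 2.79, 3.14, 3.14, 3.14, 3.14].

INTERFACE

Orientations are given as a 3x3 rotation matrix whose columns are the frame's x, y, z axes.
In Python, from plant import r, ik, grab_frame, camera_params, order gives the robot as it stands. Calls block until the motion is done:
- r.movep(position, orientation): joint-space move of the TCP to a pose.
- r.movel(position, rotation=None, v=150): straight line of the TCP; rotation=None keeps the orientation; v is the mean speed in mm/s.
- r.move_joints(angles): joint-space move.
- r.open_jaws() and r.gripper_close(squeeze=None): open the fingers fully, or close them until they stop; squeeze is the grip in N (None keeps the last).
- r.dwell(seconds).
- ik(position, orientation): joint angles nearest the present ones, or None.
- r.state(): the state.
- grab_frame(name): name is "scene" or "top" or "wrist"; returns the picture (400x640x3 uint8, red, green, blue); there is no depth.
- camera_params(name): a dict with "K" (3x3 intrinsics, pixels), "dist_coeffs" ([k1, k2, p1, p2, k3] as OpenCV has them; the pictures are not rectified), "rvec" (rotation vector, rad) and "tvec" (3), from world to camera coordinates, as OpenCV has them. Camera axes: x right, y down, z forward; pixel columns grow to the right and rows downward; lengths in mm; the calibration is good to about 2 mm. A picture is of the moment at which its call begins: read the wrist's pose just before it. camera_params takes no time and is no camera call; for the wrist camera it gives the pose at the moment of the call.
A pose or a line that the arm cannot do raises r.Unreachable and nothing moves.
- order.job_done(): hands the job in; it is judged then, once.
The state is a dict: "t": time; "qpos": joint angles; "dq": joint speeds; "joint_torque": joint torques, N m; "position": TCP position; "tcp_rot": TCP orientation; "wrist_force": force on the tool from outside, world axes, zero at the start; "moment": the same for the moment, N m; "grip_width": opening from 0.0 (shut) to 1.0 (fully open); "grip_force": force on a finger pad.
Only numpy, scipy, OpenCV 4.12 (cv2) and the standard library are available. Lean on these libraries where they do the work, as an engineer would, in place of code of your own. Each camera call takes 0.05 s, during which the arm holds its last target. There are 200 camera calls.

TASK

Swap the two blocks over. The slotted steel block, now on the two-rail rest, is to lie slot up lengthwise on the sloping sine bar, centred on its width, with its end right down against the stop at the bar's low end; the drilled brass block, now on the sine bar, is to lie flat and centred across both rails of the rest, square to them. Use a free patch of bench to put one block aside, and leave all other things where they are.

Things in the scene. Friction and masses are not known exactly. Their poses are not given: they have to be found in the camera images.
- drilled_centre (a point): Centre of the brass block with two drilled holes in its top: 75 mm long (own y axis), 32 mm wide (x), 25 mm high (z, up), 0.34 to 0.62 kg. It starts on the sine bar, lengthwise, its end about 2 mm from the stop.
- slotted_centre (a point): Centre of the plain dark steel block with one slot along its top: 80 mm long (own y axis), 32 mm wide (x), 28 mm high (z, up; the slot, 12 mm wide and 8 mm deep, runs along y in the middle of the top), 0.36 to 0.59 kg. It starts across the rails of the rest.
- sine_bar: The narrow sloping fixed steel bar. Origin: on its top face, mid-width, at the stop's face, 78 mm above the worktop. x runs up the slope (18 deg = 0.314 rad), y across (level), z is the top face's normal. Top face 24 mm wide, 130 mm long (x 0 to 130); bar 14 mm thick. Stop at the low end: 24 mm wide, 7 mm thick (x -7 to 0), 10 mm high. Friction holds a block, or it slides slowly to the stop.
- sine_stand: Stand under the sine bar, fixed to the bench: base plate 150 x 76 mm, 12 mm high, with a riser under the bar's low end and a stack of gauge blocks under its high end. Origin: centre of its underside, on the worktop; x is level, below the bar's x.
- rail_rest: The rest, fixed to the bench: base plate 92 x 96 mm, 10 mm high, with two upright rails along its x axis. Origin: centre of its underside, on the worktop; z up. Rails: 60 mm long, 8 mm thick, mid-planes at y = -26 and +26 mm, level tops 70 mm above the worktop; the 44 mm between them is open down to the base. A block across them has its long axis along the rest's y.
- tool_tin: Fixed bystander: red steel box, 150 mm (own x) by 220 mm (own y), 99 mm high. Origin: centre of its underside. All fixed: the clear bench runs from x 0.30 to 0.72 and y -0.40 to 0.40; behind x 0.74 a heap and a wall; a red drill stands at x 0.70, y -0.14; at y over 0.42 a bin (128 mm high); at x under 0.44, y over 0.31 a vice (175 mm high).
- oil_spray_centre (a point): Bystander: tall aerosol can, 54 mm diameter, 166 mm high, upright. Point: its centre, 83 mm above the worktop. Loose; to be left where it is.
- pipe_piece_centre (a point): Bystander: short steel pipe standing on end, 42 mm diameter, 65 mm high. Point: its centre. Loose; to be left where it is.
- tape_ring_centre (a point): Bystander: roll of masking tape lying flat, 105 mm diameter, 26 mm high. Point: its centre. Loose; to be left where it is.
- spanner_centre (a point): Bystander: combination spanner lying flat, 180 mm along its y axis, 28 mm wide, 9 mm thick. Point: its centre. Loose; to be left where it is.
- angle_bit_centre (a point): Bystander: offcut of angle iron, 45 x 50 mm, 50 mm high. Point: its centre. Loose; to be left where it is.
- mug_centre (a point): Bystander: mug, 82 mm diameter plus a handle (117 mm along its y axis in all), 94 mm high. Point: its centre. Loose; to be left where it is.
Not all that is in view belongs to the job. Of the things shaped like the part that bears slotted_centre, the dark steel one is meant.

How it is judged (in metres and radians):
At the end, for the whole second after the job is handed in: Slotted block: slot up, flat on the bar (3 mm, 4 deg), along it within 5.7 deg, within 7 mm of mid-width, end under 6 mm from the stop. Drilled block: flat on both rails, square within 9.7 deg, within 10 mm of midway between them, 15 mm of mid-length. Both at rest (x of slotted_centre in the frame of sine_bar between 0.036 and 0.046 m and y of slotted_centre in the frame of sine_bar between -0.007 and 0.007 m and z of slotted_centre in the frame of sine_bar between 0.011 and 0.017 m and angle between the z axis of slotted_centre and the z axis of sine_bar, either way round below 0.07 rad and angle between slotted_centre's own z axis and vertical below 0.6 rad and angle between the y axis of slotted_centre and the x axis of sine_bar, either way round below 0.1 rad and x of drilled_centre in the frame of rail_rest between -0.015 and 0.015 m and y of drilled_centre in the frame of rail_rest between -0.01 and 0.01 m and z of drilled_centre in the frame of rail_rest between 0.0795 and 0.0855 m and angle between the z axis of drilled_centre and the z axis of rail_rest, either way round below 0.07 rad and angle between the y axis of drilled_centre and the y axis of rail_rest, either way round below 0.17 rad and linear speed of each of slotted_block, drilled_block below 0.02 m/s); the robot touches nothing.
It fails at once if a bystander is shifted by more than 25 mm (distance of any of oil_spray_centre, pipe_piece_centre, tape_ring_centre, spanner_centre, angle_bit_centre, mug_centre from where it was at the start of the episode above 0.025 m).
It also fails if it takes over 72 s, if anything falls off the work surface, if the arm or the gripper's body presses on something with over 40 N, if the wrist force passes 120 N, or if a joint passes its speed limit or range.

## Working session

There is one attempt and no reset: what is moved stays moved. The work goes in short steps, each a Python script; the robot and the scene stay as the last script left them, time stands still between calls to the robot, and variables do not carry over. Pictures are saved under pics/ and viewed, at most 10 in all, crops included, and the job is handed in when it is done.

```bash
mkdir -p pics; ls; python3 - <<'E'
from plant import r, ik, grab_frame, camera_params, order
import cv2, numpy as np
for n in ("scene","top"):
    f=grab_frame(n); cv2.imwrite(f"pics/{n}0.png",f[:,:,::-1])
    p=camera_params(n); R=cv2.Rodrigues(np.array(p["rvec"],float))[0]
    print(n,np.round(np.array(p["K"]),1).tolist(),np.round(p["dist_coeffs"],4),"pos",np.round(-R.T@np.array(p["tvec"]).ravel()),"fwd",np.round(R[2],2))
print(r.state()["t"])
E
```

```text
pics
scene [[511.5, 0.0, 320.4], [0.0, 511.5, 191.1], [0.0, 0.0, 1.0]] [-0.0456  0.      0.      0.      0.    ] pos [-686. -905.  706.] fwd [ 0.75  0.53 -0.4 ]
top [[452.3, 0.0, 322.4], [0.0, 452.3, 200.4], [0.0, 0.0, 1.0]] [0.0037 0.     0.     0.     0.    ] pos [ 304.  -68. 1538.] fwd [ 0.14  0.01 -0.99]
0.1
```

View pics/scene0.png

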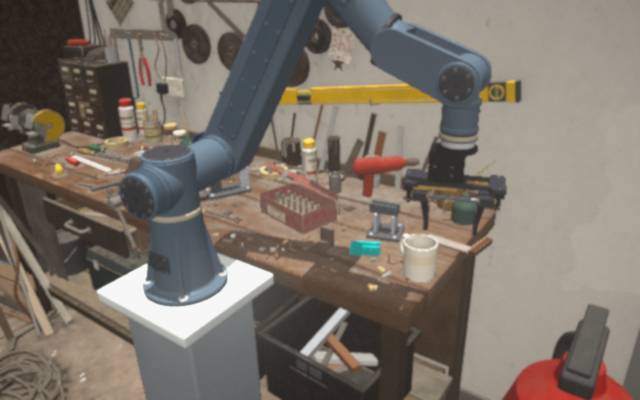

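View pics/top0.png

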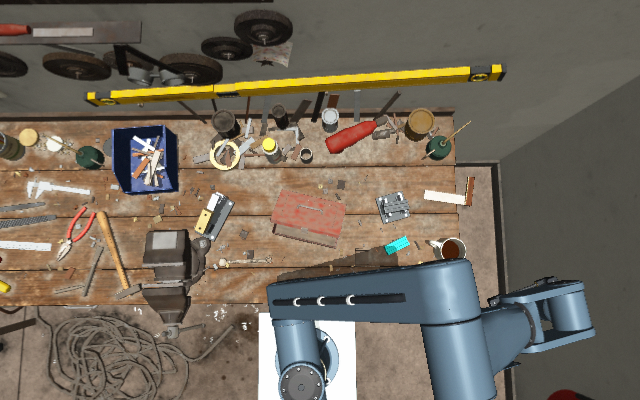

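Scene: the arm stands over the right of the bench. In the top view the rest with a dark block is at about (394,207), the sine bar with a brass block at (213,215), the tin at (308,215) and the mug at (450,250). Two things are shaped like the slotted block: the dark one on the rest at (394,207) and a cyan one on the bench at (398,244). The dark steel one on the rest fits the description, so I'll confirm it in an enlarged crop.

```bash
python3 - <<'E'
import cv2, numpy as np
f=cv2.imread("pics/top0.png")
a=cv2.resize(f[185:255,180:250],(400,400),interpolation=cv2.INTER_CUBIC)
b=cv2.resize(f[185:255,365:435],(400,400),interpolation=cv2.INTER_CUBIC)
cv2.imwrite("pics/crop1.png",np.hstack([a,b]))
E
```

```text
(no output)
```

View pics/crop1.png

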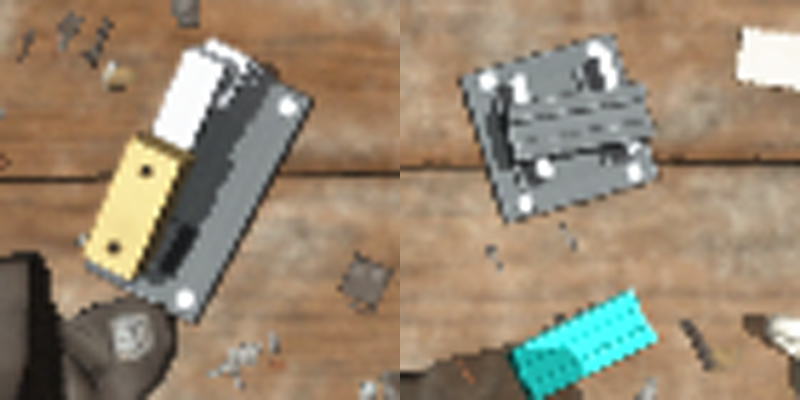

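The crops confirm it. On the right, the dark grey slotted block lies across the rails at top-image (396,207), and the cyan one at (398,244) is the decoy. On the left, the brass block with two holes is on the bar at (203,221), its low end towards the vice. Next I'll get rough positions and check the wrist camera.

```bash
cat > h.py <<'E'
from plant import r, ik, grab_frame, camera_params, order
import cv2, numpy as np
def ray(p,uv):
    R=cv2.Rodrigues(np.array(p["rvec"],float))[0]; t=np.array(p["tvec"],float).ravel()
    n=cv2.undistortPoints(np.array(uv,float).reshape(-1,1,2),np.array(p["K"],float),np.array(p["dist_coeffs"],float)).reshape(-1,2)
    return -R.T@t, np.c_[n,np.ones(len(n))]@R
def onplane(p,uv,z):          # pixels onto the level plane at height z
    o,d=ray(p,uv); return o+d*((z-o[2])/d[:,2])[:,None]
def proj(p,X):
    return cv2.projectPoints(np.array(X,float).reshape(-1,1,3),np.array(p["rvec"],float),np.array(p["tvec"],float),np.array(p["K"],float),np.array(p["dist_coeffs"],float))[0].reshape(-1,2)
def down(yaw):                # tool pointing down, closing line (tool y) at angle yaw in world
    y=np.array([np.cos(yaw),np.sin(yaw),0]); z=np.array([0,0,-1.]); return np.c_[np.cross(y,z),y,z]
def snap(name):
    p=camera_params("wrist"); f=grab_frame("wrist"); cv2.imwrite(f"pics/{name}.png",f[:,:,::-1]); np.save(f"pics/{name}.npy",p,allow_pickle=True); return p,f
E
python3 - <<'E'
from h import *
p=camera_params("top")
c=lambda L,o: np.array(L)/5.714+np.array([o,185])
def show(n,X): print(n,np.round(X).astype(int).tolist())
show("rest base",onplane(p,c([(62,75),(212,35),(255,175),(105,220)],365),10)[:,:2])
show("stand base right",onplane(p,c([(312,100),(195,322)],180),12)[:,:2])
show("brass top",onplane(p,c([(135,135),(192,160),(130,283),(83,262)],180),112)[:,:2])
show("slot top",onplane(p,c([(108,110),(240,85),(252,130),(120,160)],365),98)[:,:2])
show("bench pts",onplane(p,[(398,244),(450,250),(308,215),(450,197),(247,232),(240,175),(306,155),(224,155)],0)[:,:2])
w=camera_params("wrist"); s=r.state(); R=cv2.Rodrigues(np.array(w["rvec"],float))[0]
T=np.array(s["tcp_rot"]); o=-R.T@np.array(w["tvec"]).ravel()
print("cam in tool",np.round(T.T@(o-np.array(s["position"]))), "axes in tool",np.round(T.T@R.T,3).tolist(), "K",np.round(w["K"],0).tolist(),w["dist_coeffs"]); print(np.round(T,3).tolist())
E
```

```text
rest base [[525, -240], [548, -330], [464, -352], [438, -263]]
stand base right [[516, 242], [385, 309]]
brass top [[484, 320], [469, 288], [401, 321], [413, 347]]
slot top [[492, -255], [506, -329], [480, -335], [464, -261]]
bench pts [[369, -311], [347, -486], [471, -7], [528, -495], [416, 201], [614, 227], [682, -2], [686, 284]]
cam in tool [  78.   -0. -147.] axes in tool [[0.0, -0.959, -0.283], [1.0, 0.0, 0.0], [-0.0, -0.283, 0.959]] K [[350.0, 0.0, 321.0], [0.0, 350.0, 201.0], [0.0, 0.0, 1.0]] [0.02701068 0.         0.         0.         0.        ]
[[0.945, 0.326, -0.0], [0.326, -0.945, 0.002], [0.0, -0.002, -1.0]]
```

Against the given sizes: the rest base measures about 92 x 93 mm, the brass top about 36 x 76 mm and the slotted top about 27 x 76 mm, all plausible at 3 mm/px. Next I'll take close wrist views of both stations.

```bash
python3 - <<'E'
from h import *
D=np.deg2rad
for n,xy,yaw in (("w_rest",(490,-296),14),("w_bar",(440,319),64)):
    r.movep([*xy,235],down(D(yaw))); r.dwell(0.15)
    p,f=snap(n); s=r.state(); print(n,round(s["t"],2),np.round(s["position"],1),np.round(s["qpos"],2))
a=cv2.imread("pics/w_rest.png");b=cv2.imread("pics/w_bar.png")
E
```

```text
w_rest 1.82 [ 489.6 -297.   235. ] [-0.74  0.46  1.57 -0.    1.11 -0.98]
w_bar 4.22 [440.5 318.4 235. ] [ 0.42  0.42  1.64 -0.    1.08 -0.7 ]
```

View pics/w_rest.png

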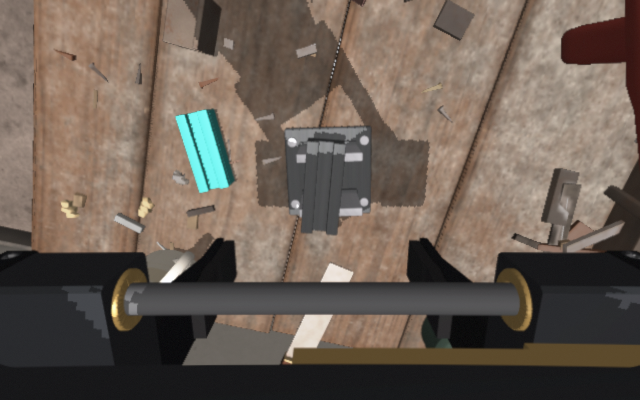

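View pics/w_bar.png

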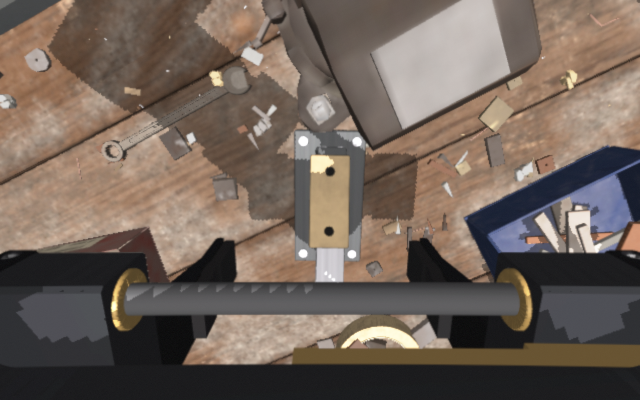

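The rest view shows the dark slotted block on the rest at (323,187) and the cyan decoy at (205,150). The bar view shows the brass block at (330,201) on the bar, the spanner at (175,115), the vice corner at (372,146) and the bin corner at (468,217). I'll enlarge both targets so I can read the edges.

```bash
python3 - <<'E'
from h import *
a=cv2.imread("pics/w_rest.png")[115:245,275:385];b=cv2.imread("pics/w_bar.png")[120:290,285:385]
A=cv2.resize(a,None,fx=4,fy=4,interpolation=cv2.INTER_CUBIC);B=cv2.resize(b,None,fx=3.5,fy=3.5,interpolation=cv2.INTER_CUBIC)
A=cv2.convertScaleAbs(A,alpha=1.5,beta=10)
C=np.zeros((600,800,3),np.uint8);C[:520,:440]=A;C[:595,450:800]=B;cv2.imwrite("pics/crop2.png",C)
p=np.load("pics/w_bar.npy",allow_pickle=True).item()
print("vice/bin corners",np.round(onplane(p,[(372,146),(300,10)],175)),np.round(onplane(p,[(468,217)],128)))
f=cv2.imread("pics/w_bar.png");h=cv2.cvtColor(f,cv2.COLOR_BGR2HSV)
m=cv2.inRange(h,(12,70,90),(32,255,255));m[:, :285]=0;m[:,385:]=0;m[:140]=0;m[260:]=0
c=max(cv2.findContours(m,cv2.RETR_EXTERNAL,cv2.CHAIN_APPROX_NONE)[0],key=cv2.contourArea)
print(cv2.minAreaRect(c),cv2.boxPoints(cv2.minAreaRect(c)).round(1).tolist())
E
```

```text
vice/bin corners [[408. 367. 175.]
 [326. 362. 175.]] [[499. 415. 128.]]
((329.03277587890625, 200.70762634277344), (39.25313949584961, 93.06192016601562), 0.8184553980827332) [[308.70001220703125, 247.0], [310.1000061035156, 153.89999389648438], [349.29998779296875, 154.5], [348.0, 247.5]]
```

View pics/crop2.png

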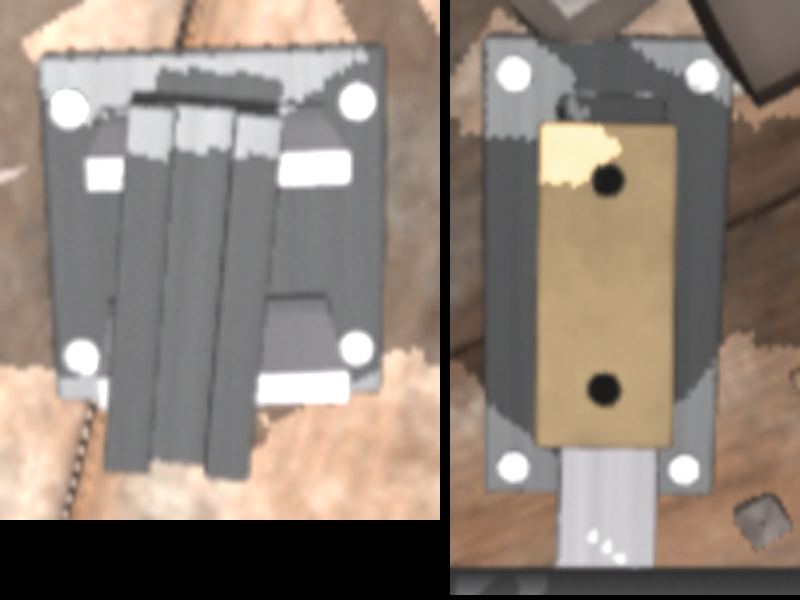

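The rest crop shows rail-top ends at v≈150-192 and 372-405, and the block corners are clear. The bar crop shows the brass corners, the bar's edges above the brass block and the stop's outer edge at y≈95. I'll cast these points to their known heights.

```bash
python3 - <<'E'
from h import *
pr=np.load("pics/w_rest.npy",allow_pickle=True).item(); pb=np.load("pics/w_bar.npy",allow_pickle=True).item()
cr=lambda L: np.array(L,float)/4+[274.6,114.6]
cb=lambda L: (np.array(L,float)-[450,0])/3.5+[284.6,119.6]
n=np.linalg.norm; ang=lambda d: np.degrees(np.arctan2(d[1],d[0]))
S=onplane(pr,cr([(131,105),(281,114),(250,478),(106,470)]),98)
print("slotted len",n(S[0]-S[3]),n(S[1]-S[2]),"wid",n(S[0]-S[1]),n(S[3]-S[2]),"ctr",S.mean(0),"long ang",ang(S[0]-S[3]),ang(S[1]-S[2]))
Q=onplane(pr,cr([(86,157),(86,192),(351,150),(351,186),(350,372),(350,403)]),70)
print("rail thick",n(Q[0]-Q[1]),n(Q[2]-Q[3]),n(Q[4]-Q[5]),"len",n(Q[0]-Q[2]),n(Q[1]-Q[3]),"ang",ang(Q[2]-Q[0]),ang(Q[3]-Q[1]),"spacing dirs",ang(Q[2:4].mean(0)-Q[4:6].mean(0)),n(Q[2:4].mean(0)-Q[4:6].mean(0)))
C=(Q[0]+Q[1])/2; Dd=(Q[2]+Q[3])/2; E=(Q[4]+Q[5])/2
print("rest ctr", (C+Dd)/2+(E-Dd)/2)
G=onplane(pr,cr([(40,57),(383,45),(381,390),(60,398)]),10); print("plate",G.mean(0)[:2],n(G[0]-G[1]),n(G[1]-G[2]),ang(G[1]-G[0]),ang(G[1]-G[2]))
s,c=np.sin(np.pi/10),np.cos(np.pi/10)
low=78+25*c+2*s; B=np.r_[onplane(pb,cb([(541,122),(677,124)]),low),onplane(pb,cb([(672,447),(537,447)]),low+75*s)]
print("brass len",n(B[0]-B[3]),n(B[1]-B[2]),"wid",n(B[0]-B[1]),n(B[3]-B[2]),"ang",ang(B[3]-B[0]),ang(B[2]-B[1]),"ctr top",B.mean(0))
P=onplane(pb,cb([(486,38),(732,38),(713,492),(487,492)]),12); print("stand",P.mean(0)[:2],n(P[0]-P[1]),n(P[1]-P[2]),ang(P[3]-P[0]),ang(P[2]-P[1]))
yaw=np.radians(ang((P[3]-P[0])+(P[2]-P[1])));print("stand yaw",np.degrees(yaw))
X=np.array([np.cos(yaw),np.sin(yaw),0]);Y=np.array([-X[1],X[0],0])
T=B.mean(0); top=np.array([X[0]*c,X[1]*c,s]);nn=np.array([-X[0]*s,-X[1]*s,c])
O=T-25*nn-39.5*top; print("bar origin via brass",O, "stand centre in bar yaw frame",(P.mean(0)-O)@X,(P.mean(0)-O)@Y)
for lab,uv in (("barL",(559,450)),("barR",(658,450)),("barL2",(557,560)),("barR2",(654,560))):
    o,d=ray(pb,cb([uv]));d=d[0];k=((O-o)@nn)/(d@nn);V=o+k*d-O;print(lab,"x",V@top,"y",V@Y)
o,d=ray(pb,cb([(632,95)]));d=d[0];k=((O+10*nn-o)@nn)/(d@nn);V=o+k*d-O;print("stop outer x",V@top)
E
```

```text
slotted len 78.97751809519053 78.95989891440357 wid 30.29416182676519 31.389282808046943 ctr [ 489.35192744 -292.93285654   98.        ] long ang 99.2944234892148 100.08889452059502
rail thick 7.899716606852586 8.104261737658772 7.655523056771668 len 59.21191442062032 59.64745586833776 ang 15.398994773868631 15.194306057224845 spacing dirs 105.55450651403866 51.76093655394923
rest ctr [ 496.86497918 -294.81425569   70.        ]
plate [ 496.8191296  -294.43954848] 89.45884168820314 94.61569605163841 15.844817023243342 105.86683433952628
brass len 74.22250993420865 73.78008309098456 wid 31.177804398420484 30.68572161429829 ang -26.750023111982927 -27.154264923715257 ctr top [444.35216731 323.59398907 113.98258419]
stand [469.99084899 312.83396427] 73.09792253486145 148.04973167963462 -27.173586461323456 -26.4715125044959
stand yaw -26.822629360425083
bar origin via brass [417.72155554 337.05928341  78.        ] stand centre in bar yaw frame 57.57671015921253 1.9666146425892328
barL x 80.00579934166247 y -10.682390599950379
barR x 79.70360267813629 y 13.847141958362721
barL2 x 107.04904918618426 y -10.821451007801786
barR2 x 106.7596822868787 y 13.133778443507138
stop outer x -6.736115027114273
```

Checks: the slotted block measures 79 x 31 mm, the rails are 52 mm apart and 59 mm long, the brass block is 74 x 31 mm, and the stop's outer edge falls at -6.7 (expected -7). All fit. The brass block sits about 1.5 mm off the bar's mid-width. Next I'll choose a put-aside patch and check that every pose is reachable.

```bash
cat >> h.py <<'E'
rad=np.radians
BY=rad(-26.8); X=np.array([np.cos(BY),np.sin(BY),0]); Y=np.array([-X[1],X[0],0]); Z=np.array([0,0,1.])
BX=np.cos(rad(18))*X+np.sin(rad(18))*Z; BN=np.cos(rad(18))*Z-np.sin(rad(18))*X
O=np.array([417.72,337.06,78])+1.5*Y     # sine bar origin
REST=np.array([496.9,-294.7,0]); RYAW=15.4
def tool(yaw,tilt):   # degrees; tool y level at yaw, tool axis leaning towards horizontal tool x by tilt
    a,b=rad(yaw),rad(tilt); y=np.array([np.cos(a),np.sin(a),0]); xh=np.array([-np.sin(a),np.cos(a),0])
    z=-(np.cos(b)*Z+np.sin(b)*xh); return np.c_[np.cross(y,z),y,z]
def tcp(g,R): return np.asarray(g)+5*R[:,2]
bar=lambda x,y,z: O+x*BX+y*Y+z*BN
E
python3 - <<'E'
from h import *
p=camera_params("top"); f=cv2.imread("pics/top0.png")
print("tin top corners",np.round(onplane(p,[(284,192),(345,207),(336,236),(275,222)],99)[:,:2]).tolist())
for c,yaw in (((478,192),-25),):
    a=rad(yaw); y=np.array([np.cos(a),np.sin(a),0]); x=np.array([-y[1],y[0],0]); c=np.array([*c,0])
    for hx,hy,z,col in ((37.5,16,0,(0,255,0)),(37.5,95,70,(255,0,0))):
        q=[c+sx*hx*x+sy*hy*y+z*Z for sx,sy in ((1,1),(1,-1),(-1,-1),(-1,1))]
        cv2.polylines(f,[np.int32(proj(p,q)*1)],True,col,1)
cv2.imwrite("pics/plan.png",cv2.resize(f[150:280,190:360],None,fx=4.5,fy=4.5,interpolation=cv2.INTER_NEAREST))
t=lambda n,g,R: print(n,None if ik(tcp(g,R),R) is None else np.round(ik(tcp(g,R),R),2))
t("bar",bar(47.5,-1.5,22),tool(63.2,6)); t("bar up",bar(47.5,-1.5,22)+150*Z,tool(63.2,6))
for yw in(-25,155): t(f"bench{yw}",[478,192,22],tool(yw,-12))
t("rest pick",[489.4,-293,91],tool(9.7,-12)); t("rest place",[497,-294.7,92],tool(15.4,0)); t("rest place",[497,-294.7,92],tool(195.4,0))
E
```

```text
tin top corners [[536.0, 66.0], [485.0, -130.0], [393.0, -100.0], [440.0, 94.0]]
bar [ 0.46  0.61  1.76 -0.13  0.72 -0.55]
bar up [ 0.46  0.39  1.62 -0.1   1.07 -0.6 ]
bench-25 [0.06 0.75 1.96 0.52 0.38 0.02]
bench155 [ 0.26  0.79  1.74 -0.23  0.76 -2.27]
rest pick [-0.8   0.72  1.59  0.14  1.02 -1.05]
rest place [-0.73  0.67  1.67 -0.    0.8  -1.  ]
rest place [-0.73  0.67  1.67 -0.    0.8   2.14]
```

View pics/plan.png

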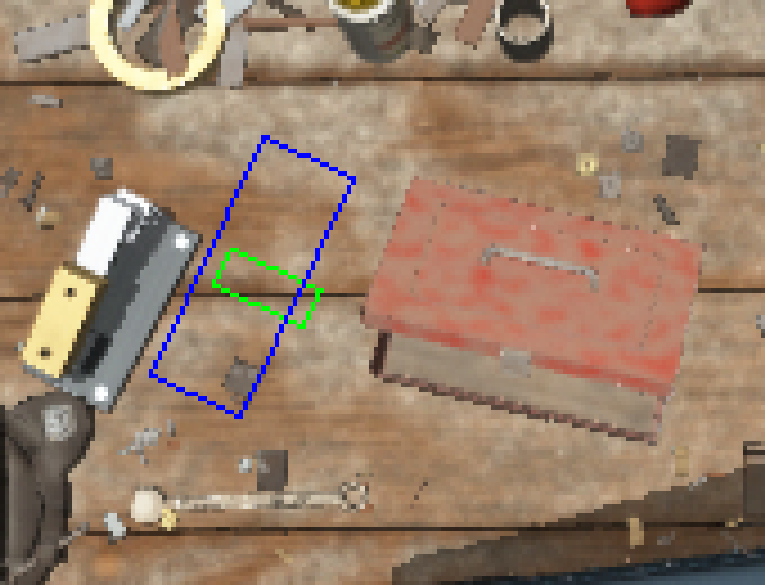

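The patch at about (490,188) is clear: the green block footprint and blue gripper body miss the tin, the bar, the spanner and the chip at plan px (240,377). Now the brass block: pick it from the bar and put it down on that patch.

```bash
python3 - <<'E'
from h import *
def st(n): s=r.state(); print(n,round(s["t"],1),np.round(s["position"],1),"gw",round(s["grip_width"]*87,1),"gf",round(float(np.max(s["grip_force"])),1),"F",np.round(s["wrist_force"],1))
R=tool(63.2,6); g=tcp(bar(47.5,-1.5,22),R)
r.movep(g+110*Z,R); st("above"); r.movel(g,v=120); st("at")
r.gripper_close(55); st("closed")
r.movel(g+40*Z,v=80); st("lift")
if r.state()["grip_width"]*87>25:
    r.movel(g+110*Z,v=200)
    R2=tool(-25,-12); b=np.array([490,188,22.])-8*np.array([np.sin(rad(25)),np.cos(rad(25)),0]); b=tcp(b,R2)
    r.movep(b+120*Z,R2); st("over bench"); r.movel(b+8*Z,v=150); r.dwell(.2); st("near"); r.movel(b+1*Z,v=30); st("down")
E
```

```text
above 4.5 [451.  319.3 217.9] gw 86.7 gf 0.0 F [ 0.1  0.1 -0.6]
at 5.5 [453.1 319.8 109.3] gw 86.5 gf 0.0 F [ 0.2 -0.7  0.8]
closed 6.5 [452.4 319.5 108.6] gw 31.6 gf 55.0 F [0.1 0.2 0.1]
lift 7.1 [452.  319.3 148.4] gw 31.7 gf 55.0 F [ 0.  -0.1 -4.6]
over bench 8.4 [486.4 181.8 136.2] gw 31.5 gf 55.0 F [ 0.8  0.3 -4.5]
near 9.6 [487.8 181.8  26.1] gw 31.5 gf 55.0 F [ 0.1  0.4 -4.8]
down 9.9 [486.9 181.6  17.8] gw 31.7 gf 55.0 F [-0.4  0.1 -5.3]
```

```bash
cat >> h.py <<'E'
def st(n): s=r.state(); print(n,round(s["t"],1),np.round(s["position"],1),"gw",round(s["grip_width"]*87,1),"gf",round(float(np.max(s["grip_force"])),1),"F",np.round(s["wrist_force"],1))
def lower(tgt,maxd,dF=4,step=0.7):     # lower until the load comes off
    f0=r.state()["wrist_force"][2]
    for i in range(1,int(maxd/step)+1):
        r.movel(tgt-i*step*Z,v=25)
        if r.state()["wrist_force"][2]-f0>dF: break
    return tgt-i*step*Z
E
python3 - <<'E'
from h import *
R2=tool(-25,-12); b=np.array([490,188,22.])-8*np.array([np.sin(rad(25)),np.cos(rad(25)),0]); b=tcp(b,R2)
q=lower(b+1*Z,5); st("touch"); r.open_jaws(); st("open"); r.movel(q+120*Z,v=250)
# to the rest, slotted block: long axis 99.7 deg, grasp 8 mm towards tool -x
R=tool(9.7,-12); xh=np.array([-np.sin(rad(9.7)),np.cos(rad(9.7)),0])
g=tcp(np.array([489.4,-293,91.])-8*xh,R)
r.movep(g+120*Z,R); r.movel(g+25*Z,v=200); r.movel(g,v=80); st("at"); r.gripper_close(55); st("closed"); r.movel(g+40*Z,v=100); st("lift"); r.movel(g+150*Z,v=250); st("up")
E
```

```text
touch 10.4 [487.1 181.7  17.2] gw 31.8 gf 55.0 F [-2.1 -0.9  2. ]
open 11.6 [487.1 181.7  16.7] gw 86.9 gf 0.0 F [ 1.   0.7 -0.9]
at 15.1 [ 490.3 -299.6   85.7] gw 87.0 gf 0.0 F [ 0.2  0.4 -0. ]
closed 16.0 [ 490.5 -299.9   86.1] gw 31.9 gf 55.0 F [-0.5  0.2  0.8]
lift 16.6 [ 490.4 -299.7  126. ] gw 31.7 gf 55.0 F [-0.3  0.1 -3.7]
up 17.1 [ 489.8 -299.2  234.8] gw 31.3 gf 55.0 F [-0.5  0.2 -4.5]
```

```bash
python3 - <<'E'
from h import *
R=tool(63.2,6); g=tcp(bar(48+3.5,0,21),R)
r.movep(g+130*Z,R); p,f=snap("w_held"); r.movel(g+25*Z,v=200); r.movel(g+4*Z,v=60); r.dwell(.2); st("near")
q=lower(g+4*Z,9,dF=3); print("lowered by",np.round((g-q)[2],1)); st("touch")
f0=np.array(r.state()["wrist_force"])@BX
for i in range(1,13):
    r.movel(q-0.6*i*BX,v=25); F=np.array(r.state()["wrist_force"])@BX
    print(i,round(F-f0,1),end=" ")
    if F-f0>8: break
st("slid")
P=np.array(r.state()["position"])-5*R[:,2]; print("grasp in bar",np.round([(P-O)@BX,(P-O)@Y,(P-O)@BN],1))
E
```

```text
near 20.8 [457.  319.1 113.2] gw 31.4 gf 55.0 F [-1.2 -0.  -4.6]
lowered by 0.9
touch 22.5 [456.9 319.1 108.8] gw 31.7 gf 55.0 F [-1.8 -0.2  5.6]
1 1.4 2 2.1 3 1.7 4 3.2 5 3.1 6 3.9 7 3.6 8 4.0 9 3.3 10 3.6 11 5.3 12 6.4 slid 25.5 [454.2 322.  107.7] gw 31.2 gf 55.0 F [ 3.  -4.7  6.8]
grasp in bar [47.6  1.5 20.9]
```

View pics/w_held.png

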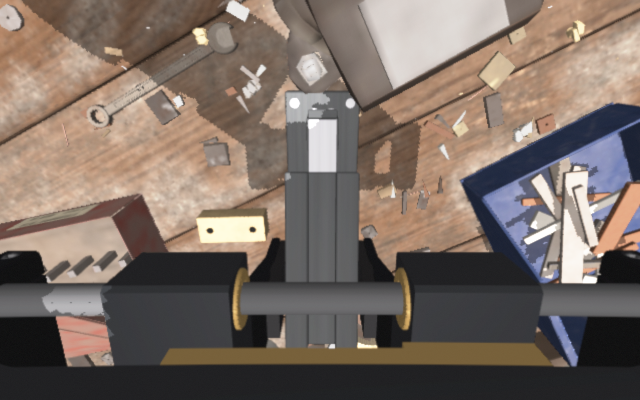

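The held view shows the slotted block square in the jaws with its end at (322,173), the empty bar below it at (322,145), and the brass block flat on the bench at (232,226). The slide force rose at x≈48, as expected for contact with the stop. I'll release, back off and check.

```bash
python3 - <<'E'
from h import *
r.open_jaws(); st("open"); q=np.array(r.state()["position"]); r.movel(q+40*Z,v=100)
r.movep([440,319,235],down(rad(63.2))); r.dwell(.15); p,f=snap("w_bar2"); st("view")
b=cv2.imread("pics/w_bar2.png")[100:270,170:400]; cv2.imwrite("pics/crop3.png",cv2.resize(b,None,fx=3.4,fy=3.4,interpolation=cv2.INTER_CUBIC))
h=cv2.cvtColor(cv2.imread("pics/w_bar2.png"),cv2.COLOR_BGR2HSV); m=cv2.inRange(h,(12,90,120),(34,255,255)); 
for c in cv2.findContours(m,cv2.RETR_EXTERNAL,cv2.CHAIN_APPROX_NONE)[0]:
    if 1000<cv2.contourArea(c)<4000:
        bx=cv2.boxPoints(cv2.minAreaRect(c)); W=onplane(p,bx,25); print(bx.round(0).tolist(),np.round(W.mean(0),1),[round(float(np.linalg.norm(W[i]-W[i-1])),1) for i in (1,2)],[round(float(np.degrees(np.arctan2(*(W[i]-W[i-1])[1::-1]))),1) for i in (1,2)])
E
```

```text
open 26.7 [450.7 322.1 105.8] gw 86.9 gf 0.0 F [-0.3  0.4  1.2]
view 27.9 [438.7 318.5 233.1] gw 87.1 gf 0.0 F [ 0.2 -0.4 -1.2]
[[342.0, 249.0], [408.0, 239.0], [413.0, 276.0], [348.0, 285.0]] [553.4 329.8  25. ] [72.1, 44.8] [72.2, -15.5]
[[380.0, 150.0], [492.0, 92.0], [505.0, 116.0], [393.0, 175.0]] [453.2 443.4  25. ] [118.7, 27.8] [91.5, 7.6]
```

View pics/crop3.png

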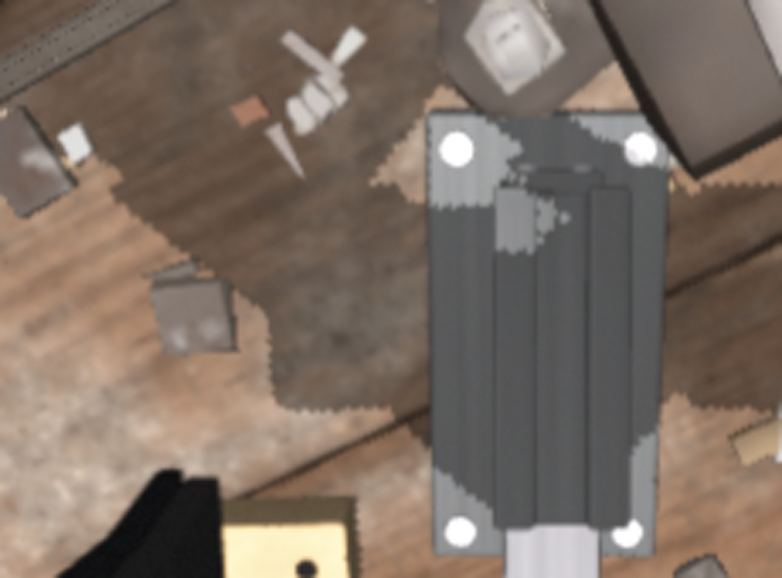

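The crop shows the slotted block slot up along the bar, corners at crop px (496,186), (632,188), (629,527) and (494,527), with the bar's top edges at x 506 and 600. The jaw half hides the brass block at the bottom left. I'll measure the block in the bar frame.

```bash
python3 - <<'E'
from h import *
p=np.load("pics/w_bar2.npy",allow_pickle=True).item()
m=lambda L: np.array(L,float)/3.4+[169.6,99.6]
def cast(uv,h):
    o,d=ray(p,m(uv)); k=((O+h*BN-o)@BN)/(d@BN); V=o+d*k[:,None]-O; return np.round(np.c_[V@BX,V@Y],1).tolist()
print("block",cast([(496,186),(632,188),(629,527),(494,527)],28)); print("bar edges",cast([(506,532),(600,532),(503,575),(600,575)],0)); print("stop outer",cast([(570,169)],10))
pt=camera_params("top"); f=grab_frame("top"); h=cv2.cvtColor(f,cv2.COLOR_RGB2HSV); k=cv2.inRange(h,(12,90,120),(34,255,255))
X0=proj(pt,[[490,188,25]])[0]; u,v=np.int32(X0); k2=np.zeros_like(k); k2[v-20:v+20,u-20:u+20]=k[v-20:v+20,u-20:u+20]
c=max(cv2.findContours(k2,cv2.RETR_EXTERNAL,cv2.CHAIN_APPROX_NONE)[0],key=cv2.contourArea); W=onplane(pt,cv2.boxPoints(cv2.minAreaRect(c)),25)
print("brass top cam",W.mean(0),np.round(W[1]-W[0]),np.round(W[2]-W[1]))
p2=np.load("pics/w_held.npy",allow_pickle=True).item(); f=cv2.imread("pics/w_held.png"); k=cv2.inRange(cv2.cvtColor(f,cv2.COLOR_BGR2HSV),(12,60,100),(34,255,255)); k[:200]=0;k[250:]=0;k[:,:185]=0;k[:,280:]=0
c=max(cv2.findContours(k,cv2.RETR_EXTERNAL,cv2.CHAIN_APPROX_NONE)[0],key=cv2.contourArea); bx=cv2.boxPoints(cv2.minAreaRect(c)); print(bx.round(0).tolist()); W=onplane(p2,bx,25)
print("brass held view",W.mean(0),np.round(W[1]-W[0]),np.round(W[2]-W[1]))
E
```

```text
block [[0.3, -13.8], [0.7, 17.7], [79.2, 16.9], [79.2, -14.1]]
bar edges [[83.9, -11.7], [83.9, 12.1], [94.8, -12.4], [94.7, 12.1]]
stop outer [[-6.9, 4.1]]
brass top cam [517.29790006 192.59197271  25.        ] [  -2. -133.    0.] [-85.  -0.   0.]
[[185.0, 249.0], [185.0, 200.0], [279.0, 200.0], [279.0, 249.0]]
brass held view [485.26266485 192.15073735  25.        ] [-50.  35.   0.] [46. 91.  0.]
```

The slotted block spans x 0.5 to 79 from the stop, about 1.7 mm off mid-width and square, so it is in tolerance. The colour masks for the brass block caught wood, so I'm discarding those. I'll use its release pose, which the view of it at (232,226) supports, and carry it to the rest.

```bash
python3 - <<'E'
from h import *
p=np.load("pics/w_held.npy",allow_pickle=True).item(); print("check brass px",proj(p,[[490,188,25]]).round(0))
R=tool(-25,0); g=tcp([490,188,21.5],R)
r.movep(g+130*Z,R); r.movel(g+30*Z,v=200); r.movel(g,v=80); st("at"); r.gripper_close(55); st("closed"); r.movel(g+40*Z,v=100); st("lift")
if 25<r.state()["grip_width"]*87<36:
    r.movel(g+190*Z,v=250)
    R=tool(RYAW,0); g=tcp(REST+91.5*Z,R); r.movep(g+120*Z,R); r.movel(g+20*Z,v=200); r.movel(g+3*Z,v=60); r.dwell(.2); st("near")
    q=lower(g+3*Z,7,dF=3); print("at",np.round(q-g,1)); st("touch")
E
```

```text
check brass px [[231. 230.]]
at 30.3 [490.  188.   16.5] gw 87.0 gf 0.0 F [ 0.7 -0.2 -1.1]
closed 31.2 [490.  188.   16.5] gw 31.5 gf 55.0 F [0.4 0.5 0.5]
lift 31.8 [489.6 187.9  56.4] gw 31.5 gf 55.0 F [ 0.9  0.  -5.1]
near 35.5 [ 497.1 -294.9   89.8] gw 31.6 gf 55.0 F [-1.1 -0.4 -5. ]
at [ 0.   0.  -0.5]
touch 36.8 [ 496.9 -294.7   86.5] gw 31.3 gf 55.0 F [-0.7  0.1  0.8]
```

```bash
python3 - <<'E'
from h import *
r.open_jaws(); q=np.array(r.state()["position"]); r.movel(q+60*Z,v=120); r.movep([490,-296,235],down(rad(14))); r.dwell(.15); p,f=snap("w_rest2"); st("view")
a=cv2.imread("pics/w_rest2.png")[115:245,275:385]; A=cv2.convertScaleAbs(cv2.resize(a,None,fx=4,fy=4,interpolation=cv2.INTER_CUBIC),alpha=1.3)
b=cv2.resize(grab_frame("top")[185:255,180:250,::-1],(340,340),interpolation=cv2.INTER_CUBIC)
C=np.zeros((520,790,3),np.uint8); C[:,:440]=A; C[:340,450:]=b; cv2.imwrite("pics/crop4.png",C)
E
```

```text
view 39.2 [ 489.1 -295.1  232.9] gw 86.7 gf 0.0 F [ 0.2 -0.3  0.1]
```

View pics/crop4.png

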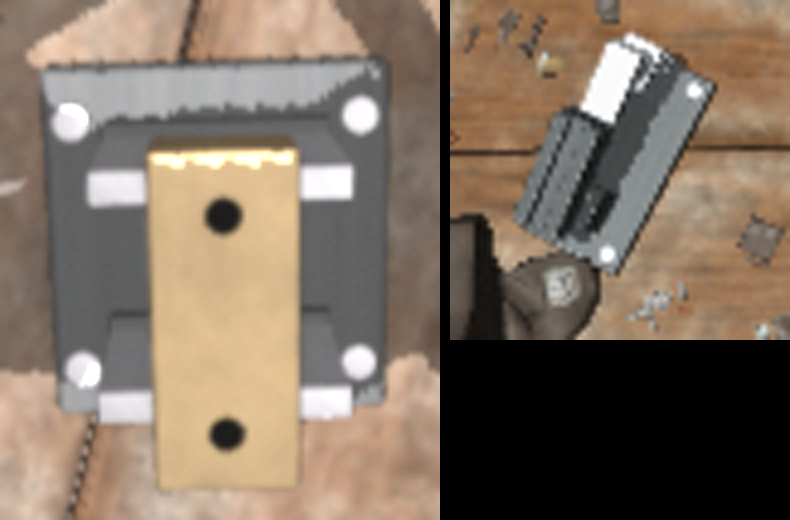

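The crop shows the brass block flat across both rails, top corners at crop px (148,150), (299,150), (299,487) and (158,490). The slotted block is still on the bar. One numeric check, then I'll hand in.

```bash
python3 - <<'E'
from h import *
p=np.load("pics/w_rest2.npy",allow_pickle=True).item(); cr=lambda L: np.array(L,float)/4+[274.6,114.6]
B=onplane(p,cr([(148,150),(299,150),(299,487),(158,490)]),95); Q=onplane(p,cr([(87,170),(87,206),(353,165),(353,200),(98,392),(98,423),(352,387),(352,417)]),70)
C=Q.mean(0); e=Q[2:4].mean(0)-Q[:2].mean(0)+Q[6:].mean(0)-Q[4:6].mean(0); e/=np.linalg.norm(e); n=np.array([-e[1],e[0],0]); L=B[0]+B[1]-B[2]-B[3]
d=B.mean(0)-C; off=(d@e,d@n); a=np.degrees(np.arctan2(L@e,L@n)); print("offset",np.round(off,1),"skew deg",round(a,1))
if abs(off[0])<8 and abs(off[1])<6 and abs(a)<6: print(order.job_done(), round(r.state()["t"],1))
E
```

```text
offset [0.2 0.3] skew deg 0.0
the job is handed in; nothing more can be done
the job is handed in; nothing more can be done
```

The swap is done and handed in at about 39 s of the 72 s. By my measurements the slotted block lies slot up on the sine bar against the stop (gap about 0.5 mm, 1.7 mm off mid-width), and the drilled block sits across both rails within 0.5 mm of centre and square; I planned clear of the bystanders and felt no stray contact, but did not re-measure them, and no verdict came back.

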